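# Unlock and hook out the tray under the bench shelf

## Task

Push the upright lock lever on top of the low plywood shelf over to its stop, then take the hooked rod, reach it under the shelf, catch the steel eye of the tray and draw the tray out until its front board stands about 20 to 70 mm in front of the shelf's front edge, with the case still in it. Move the tray only with the hook, lay the hook flat on the bench again, clear of the tray, and leave the things round about as they stand.

Things in the scene. Friction and masses are not known exactly. Their poses are not given: they have to be found in the camera images.
- bench_shelf: Low plywood shelf, fixed. Origin on the bench; x points from the open front to the closed back, y to its left. Deck x -100 (front edge) to 130, y +-120, z 105 to 117 mm; base board below it (z 0 to 12 mm), on which the tray slides. Solid sides at y = +-105 to 119 from x = -95 mm; inside them rails (top z = 28) at y = +-81 to 91 mm keep the tray straight.
- ledge_edge (a point): Middle of the lower front edge of the deck (shelf frame -100, 0, 105 mm). Its axes are those of the shelf.
- lever_pivot (a point): Axis of the lock lever, on top of the deck at shelf frame (-42, 40, 135) mm; the axis runs along the shelf's x. Axes as the shelf's.
- lever_tip (a point): Upper end of the lock lever's handle, 77 mm from the pivot. Round black grip, 14 mm thick, from 24 to 77 mm from the pivot. Below the pivot a flat dog 50 mm long reaches down through a slot in the deck, in front of the tray's steel tab, and keeps the tray in.
- cam_lever (a joint): Angle of the lock lever: 0 = handle upright, locked; it swings to the left (the shelf's +y) and down to its stop at 1.57, handle lying level just above the deck, unlocked (dog out of the tray's way). Stiff: about 3 N at 50 mm from the pivot; stays where it is left.
- tray: Loose wooden tray under the shelf, 118 (x) x 154 (y) mm, sides 30 mm high; slides on the base board along the shelf's x (2 to 7 N). Origin at the centre of its underside, axes roughly the shelf's. Front board 7 mm thick, 66 mm high, outer face at x = -62 mm; a steel tab on it at y = 28 to 52 mm rises to z = 85 mm.
- tray_front (a point): Centre of the outer face of the tray's front board (tray frame -62, 0, 33 mm). At the start it lies about 68 to 86 mm behind the shelf's front edge.
- eye (a point): Centre of the steel eye's opening (tray frame -82, 0, 38 mm). Upright loop of 6 mm bar in the tray's xz plane: front bar at x = -105 mm, upper and lower bars at z = 58 and 18 mm; opening 40 mm (x) x 34 mm high, entered sideways along y. At the start the front bar is hidden 25 to 43 mm behind the shelf's front edge, on the shelf's centre line.
- draw_hook: Loose hooked rod lying flat, 0.18 kg. Origin under the centre of its dark wooden handle (90 long in x, 20 wide in y, 26 mm high). Steel shank, 8 mm, runs from it along +x, axis at z = 16 mm; at x = 145 mm it turns into an 8 mm arm towards +y (left) that ends at (138, 30, 16) mm. Grip it across the handle, about 12 mm ahead of the origin (centre of mass).
- hook_arm (a point): Middle of the hook arm (hook frame 141.5, 15, 16 mm).
- bit_case: Red drill-bit case, 99 x 135 x 35 mm, loose in the tray. Origin at the centre of its underside, 4 mm above the tray's underside.
- screw_jar: Glass jar with green lid, 68 mm thick, 103 mm high, standing on the shelf's right half; origin at the centre of its underside. To be left alone.
- spray_teal: Spray bottle, 67 x 93 x 316 mm, standing left of the shelf; origin under its centre. To be left alone.
- kraft_roll: Round wooden turning blank, 62 mm thick, 177 mm high, standing right of the shelf; origin under its centre. To be left alone.
- steel_channel: Galvanised channel offcut, 42 x 130 (y) x 30 mm, lying open side up on the bench on the side of the shelf's front where the hook is not; origin at the centre of its underside. To be left alone.
There are look-alikes about, which are no part of the job. Leave any orange look-alike of the draw_hook alone.

How it is judged (in metres and radians):
On the way, in this order (a step that is already met when the one before it is completed fails the run):
1. the lock lever is pushed over to its stop while the tray is still in (value of joint cam_lever above 1.4 rad and x of tray_front in the frame of bench_shelf above -0.06 m), for 0.2 s.
2. the hook, caught in the eye, draws the tray's front board out past the shelf's front edge (x of tray_front in the frame of bench_shelf below -0.102 m and distance between hook_arm and eye below 0.035 m and contact force between draw_hook and tray above 0.5 N), for 0.1 s.
At the end, for the whole second after the job is handed in: Lever at its stop (over 1.4 rad); outer face of the front board 15 to 80 mm in front of the shelf edge; tray flat on the base board, case lying in it (within 20 mm of its centre); hook flat on the bench, at rest, off the tray, its arm over 30 mm from the eye (x of tray_front in the frame of bench_shelf between -0.18 and -0.115 m and value of joint cam_lever above 1.4 rad and horizontal distance between bit_case and tray below 0.02 m and angle between tray's own z axis and vertical below 0.05 rad and angle between each of bit_case, draw_hook's own z axis and vertical below 0.1 rad and height (world z) of tray between 0.007 and 0.017 m and height (world z) of draw_hook between -0.008 and 0.008 m and horizontal distance between hook_arm and eye above 0.03 m and contact force between draw_hook and tray below 0.1 N and linear speed of each of draw_hook, tray below 0.02 m/s); the robot touches nothing.
It fails at once if the screw jar on the shelf is shifted more than 30 mm or tipped (distance of screw_jar from where it was at the start of the episode above 0.03 m or angle between screw_jar's own z axis and vertical above 0.35 rad).
It fails at once if the spray bottle is shifted more than 30 mm or tipped (distance of spray_teal from where it was at the start of the episode above 0.03 m or angle between spray_teal's own z axis and vertical above 0.35 rad).
It fails at once if the standing wooden blank is shifted more than 30 mm or tipped (distance of kraft_roll from where it was at the start of the episode above 0.03 m or angle between kraft_roll's own z axis and vertical above 0.35 rad).
It fails at once if the steel channel is shifted more than 30 mm or tipped (distance of steel_channel from where it was at the start of the episode above 0.03 m or angle between steel_channel's own z axis and vertical above 0.35 rad).
It fails at once if the robot itself (not the hook) pushes or pulls the tray (contact force between any of the fingers, the arm and tray above 2 N).
It also fails if it takes over 72 s, if anything falls off the work surface, if the arm or the gripper's body presses on something with over 40 N, if the wrist force passes 120 N, or if a joint passes its speed limit or range.

## Robot

A 7-joint arm with a two-finger parallel gripper is mounted at the origin on a cart in front of the work surface, level with it; the furniture and walls round the work are solid. World frame = base frame: x ahead of the robot, y to its left, z up, the work surface at z = 0. Lengths are in mm, angles in rad, forces in N, time in s.
With the tool pointing down it reaches from about 425 to 1025 mm from the base axis. Payload 3.6 kg.
Tool frame: the origin (TCP) lies midway between the tips of the shut fingers; the grasp point (between the pads) lies 19 mm behind it; z points along the fingers, y is the line along which they close (so a half turn about z gives the same grasp; the last joint's range is limited). The gripper opens to 85 mm and grips with 20 to 120 N. Pads are 22 mm wide; open, the fingers measure 114 mm over their backs; the gripper's body (76 mm by 85 mm) begins 54 mm behind the grasp point. The pads swing forward as they close: fully open they stand 13 mm farther back than shut.
Start: joints at [-1.216, 0.591, 0.048, 1.609, -0.033, 0.943, -0.034], TCP at [314.562, 653.208, 231.302] pointing down, gripper open.
Joint ranges: [-2.69, 2.69], [-0.47, 2.24], [-1.27, 1.36], [0.19, 2.51], [-1.53, 4.68], [0.08, 2.07], [-3.09, 3.09]. Speed limits (rad/s): [2.57, 2.57, 3.14, 3.14, 3.14, 3.14, 3.14].

## Interface

Orientations are given as a 3x3 rotation matrix whose columns are the frame's x, y, z axes.
In Python, from rig import read_state, capture, workorder gives the robot as it stands.
- The arm moves only by the tool send_rows, never from a script. Its argument "deltas" is one flat list of numbers, 7 for each row, row after row: the turn, a rotation vector about the tool's x, y, z in degrees, then the shift along the tool's x, y, z in m, then the finger opening in m, from 0 to 0.0854. A call has 1 to 5 rows; each row shifts and turns the commanded pose from where the row before left it, along the tool's axes as they then stand; what a row does not reach is not made up. A row lasts 1/12 s, in which the tool goes at most 41.7 mm and 7.16 degrees, less where a joint would pass 70% of its speed; a pose out of reach is approached as far as the arm can. A call with a gripper value outside its range is refused whole. The fingers move at their own pace and stop on an object; the grip force is fixed at half the most. Time passes only in rows, so rows that do not move let the fingers close. It gives the time, the measured TCP pose, the force and the opening at its end, in the units of the state.
- read_state(): the state, without advancing time (a new reading comes with each control period).
- capture(name): name is "scene" or "top" or "wrist"; returns a dict with "pixels" (384x512x3 uint8, red, green, blue), "fx", "fy", "cx", "cy" (pixels), "dist" ([k1, k2, p1, p2, k3] as OpenCV has them; the pictures are not rectified), "R" (3x3) and "t" (3): a world point X has camera coordinates R X + t. Camera axes: x right, y down, z forward; pixel columns grow to the right and rows downward; lengths in mm; the calibration is good to about 2 mm. A picture is of the moment at which its call begins. There is no depth.
- workorder.job_done(): hands the job in, once; it reports no verdict.
The state is a dict: "clock": time; "joint_positions": joint angles; "joint_velocities": joint speeds; "tau": joint torques, N m; "ee_pos": TCP position; "eef_rot": TCP orientation; "contact_force": force on the tool from outside, world axes, zero at the start; "wrist_torque": the same for the moment, N m; "gripper_width": finger opening in mm.
Only numpy, scipy, OpenCV 4.12 (cv2) and the standard library are available. Lean on these libraries where they do the work, as an engineer would, in place of code of your own. Each camera call takes 0.05 s, during which the arm holds its last target. There are 200 camera calls.

## Working session

There is one attempt and no reset: what is moved stays moved. The work goes in short steps, Python scripts to look and compute and a tool call to move; the robot and the scene stay as the last step left them, time stands still between calls to the robot, and variables do not carry over. Pictures are saved under pics/ and viewed, on a budget of 13 in all, crops included, one or two more only if the job needs it, and the job is handed in when it is done.

Besides the shell and the picture viewer there is one more tool, called after "Request:" by a JSON object that holds its "method" and its "body". send_rows: Moves the arm, as the interface text tells. Its arguments: {"type":"object","properties":{"deltas":{"type":"array"}},"required":["deltas"]}

```bash
ls; mkdir -p pics; cat > h.py <<'E'
import numpy as np, cv2
from rig import read_state, capture, workorder
def save(name,fn):
    c=capture(name); cv2.imwrite('pics/'+fn,c['pixels'][:,:,::-1]); np.savez('pics/'+fn+'.npz',**c); return c
def load(fn): return np.load('pics/'+fn+'.npz')
def K(c): return np.array([[c['fx'],0,c['cx']],[0,c['fy'],c['cy']],[0,0,1.]])
def ray(c,uv,z):
    p=cv2.undistortPoints(np.array([[uv]],float),K(c),np.array(c['dist'],float))[0,0]
    R=np.array(c['R']);o=-R.T@np.array(c['t']);d=R.T@np.array([p[0],p[1],1])
    return o+d*(z-o[2])/d[2]
def proj(c,X):
    R=np.array(c['R'],float)
    return cv2.projectPoints(np.array(X,float).reshape(-1,1,3),cv2.Rodrigues(R)[0],np.array(c['t'],float),K(c),np.array(c['dist'],float))[0].reshape(-1,2)
E
python3 - <<'E'
from h import *
a=save('scene','scene1.png');b=save('top','top1.png');w=save('wrist','w1.png')
for c in (a,b,w): print(-np.array(c['R']).T@c['t'],c['fx'])
print(read_state())
E
```

```text
pics
[-288.99509244  558.66618316  743.50865819] 398.2347943796334
[ 509.38635186  121.31397543 1307.44222572] 414.9848812358194
[239.782209   687.37390966 373.17968805] 339.77583655492356
{'clock': 0.15, 'joint_positions': array([-1.21548842,  0.59190981,  0.04827968,  1.60952412, -0.03332996,
        0.94270046, -0.03369874]), 'joint_velocities': array([-0.00075803, -0.00244719,  0.00123304, -0.0040149 ,  0.00038998,
       -0.00150091,  0.00147597]), 'tau': array([ 3.45708693e-03, -5.49244022e+01,  1.55023377e+00, -1.98453820e+01,
        9.62535327e-03,  5.66878152e-03, -5.08274425e-06]), 'ee_pos': array([314.25732393, 652.6411099 , 230.40301619]), 'eef_rot': array([[-9.01003601e-01,  4.33811039e-01, -7.03155830e-04],
       [ 4.33811605e-01,  9.01002201e-01, -1.58897157e-03],
       [-5.57684542e-05, -1.73670626e-03, -9.99998490e-01]]), 'contact_force': array([ 0.43913505, -0.36502321,  0.42155164]), 'wrist_torque': array([-0.02587541,  0.02970031, -0.00844645]), 'gripper_width': 85.52680608722311}
```

View pics/scene1.png

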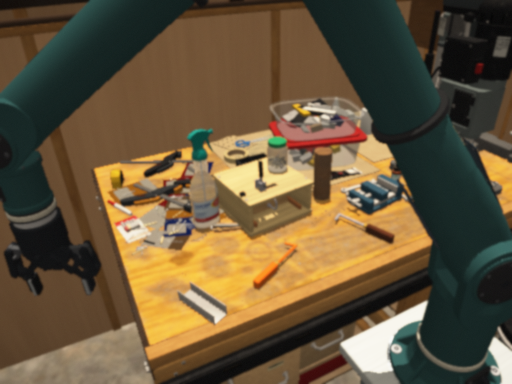

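View pics/top1.png

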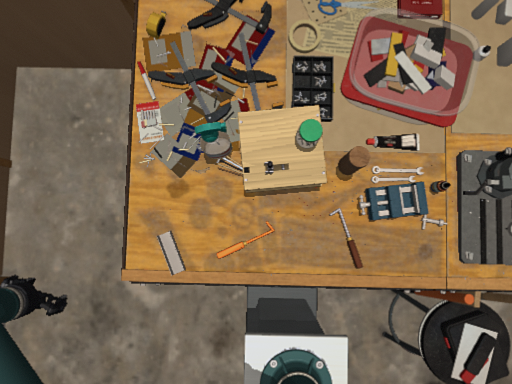

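The scene view shows the shelf (~265,195), black lever upright (~261,183), jar on its right, spray bottle to its left and the brown-handled hook at (365,228). In the top view the shelf spans (240,110)-(326,190), the hook's handle is at (354,253) with its arm at (337,212), and the orange look-alike is at (245,242).

```bash
python3 - <<'E'
from h import *
for f,(x0,x1,y0,y1),s in (('top1.png',(225,375,98,278),3.3),('scene1.png',(190,400,130,260),3.8)):
    i=cv2.imread('pics/'+f)[y0:y1,x0:x1]
    cv2.imwrite('pics/crop_'+f,cv2.resize(i,None,fx=s,fy=s,interpolation=cv2.INTER_CUBIC))
E
```

```text
(no output)
```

View pics/crop_top1.png

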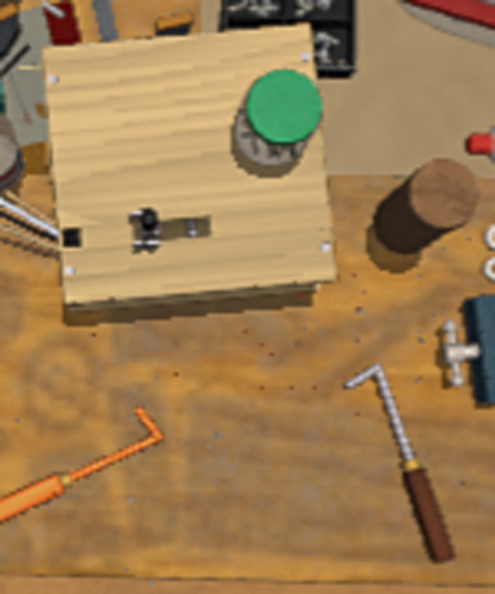

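View pics/crop_scene1.png

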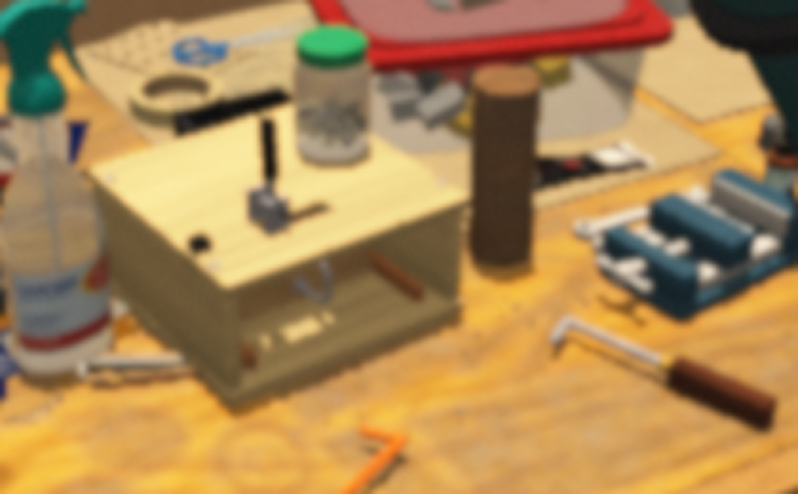

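The crops show the deck corners at (43,46), (310,25), (335,279), (63,303), and the hook's handle ends at (411,465)/(443,560), bend at (379,369) and arm tip at (348,386). The eye shows under the deck at (315,285) in the scene crop.

```bash
cat > fit.py <<'E'
from h import *
from scipy.optimize import least_squares
def T(p): # x,y,yaw
    c,s=np.cos(p[2]),np.sin(p[2]); return np.array([[c,-s,0,p[0]],[s,c,0,p[1]],[0,0,1,0],[0,0,0,1.]])
def app(p,P): P=np.atleast_2d(np.array(P,float)); return P@T(p)[:3,:3].T+T(p)[:3,3]
def fit(c,P,uv,p0):
    r=least_squares(lambda p:(proj(c,app(p,P))-uv).ravel(),p0); return r.x,r.fun.round(1)
E
python3 - <<'E'
from fit import *
c=load('top1.png')
px=lambda a:(np.array(a,float)+.5)/3.3+[225,98]-.5
D=[[130,120,117],[130,-120,117],[-100,-120,117],[-100,120,117]]
s,r=fit(c,D,px([[43,46],[310,25],[335,279],[63,303]]),[650,100,0]);print('shelf',s,r)
H=[[45,0,26],[-45,0,26],[145,0,16],[138,30,16]]
h,r=fit(c,H,px([[411,465],[443,560],[379,369],[348,386]]),[450,-60,0.3]);print('hook',h,r)
for n,P in dict(pivot=[-42,40,135],tip=[-42,40,212],tipdown=[-42,117,135],front=[-100,0,105]).items(): print(n,app(s,P))
print('grip',app(h,[12,0,13]))
print('jar',ray(c,px([285,105]),220),'blank',ray(c,px([443,192]),177))
sc=load('scene1.png'); q=lambda a:np.array(a)*3.8-[190*3.8,130*3.8]
for n,P in dict(tip=[-42,40,212],piv=[-42,40,135],fl=[-100,120,117],fr=[-100,-120,117]).items(): print(n,q(proj(sc,app(s,P))))
print('hk',q(proj(sc,app(h,H))))
for e in (60,70,80): print(e,q(proj(sc,app(s,[[-100+e-43+2,0,58+12-0],[-100+e-43,0,18+12]]))))
print(proj(c,app(s,[-42,40,212]))*3.3-[225*3.3,98*3.3])
E
```

```text
shelf [7.01401914e+02 6.16844952e+01 1.08158302e-01] [-0.5 -0.2  0.4 -0.6  0.4  0.6 -0.3  0.2]
hook [ 4.07062610e+02 -1.70948679e+02  3.35699150e-01] [ 0.5  1.1  0.2  0.5 -0.8 -0.8  0.1 -0.8]
pivot [[655.32943498  96.91696176 135.        ]]
tip [[655.32943498  96.91696176 212.        ]]
tipdown [[647.01747373 173.46701924 135.        ]]
front [[601.98625468  50.88974031 105.        ]]
grip [[ 418.39277218 -166.99552656   13.        ]]
jar [746.8761653   -8.97233487 220.        ] blank [ 686.11120048 -146.8741746   177.        ]
tip [[266.18607089 117.42899962]]
piv [[268.28276166 203.36438478]]
fl [[221.80010568 285.86317798]]
fr [[468.42071058 195.39193831]]
hk [[667.6452007  357.4050606 ]
 [769.05698119 403.40733157]
 [563.25557158 320.34986207]
 [549.50203949 338.76381411]]
60 [[336.86089366 277.60346437]
 [338.10237224 319.05059171]]
70 [[329.86382111 272.18853615]
 [331.20895662 313.4887138 ]]
80 [[322.94597222 266.83500406]
 [324.39220515 307.98863307]]
[[149.53091557 214.79597986]]
```

Both fits agree within about 1 px, and the scene-view reprojections check out. First I lift, shut the fingers and align the tool with the shelf (tool x = shelf y, tool y = shelf x), then swing in front of the shelf.

Request:
{"method": "send_rows", "body": {"deltas": [0,0,6.4,0,0,-0.02,0,0,0,6.4,0,0,-0.02,0,0,0,6.5,0,0,-0.02,0,0,0,6.5,0,0,-0.02,0,0,0,6.5,0,0,-0.02,0]}}

```text
clock: 0.57
ee_pos: [314.3, 652.8, 331.7]
eef_rot: [[-0.525, 0.851, -0.001], [0.851, 0.525, -0.001], [-0.001, -0.001, -1.0]]
contact_force: [-1.1, 1.1, -0.1]
gripper_width: 25.4
```

Request:
{"method": "send_rows", "body": {"deltas": [0,0,6.5,0,0,-0.02,0,0,0,6.5,0,0,-0.02,0,0,0,6.4,0,0,-0.02,0,0,0,6.4,0,0,-0.02,0,0,0,0,0,0,0,0]}}

```text
clock: 0.98
ee_pos: [315.5, 654.9, 416.0]
eef_rot: [[-0.105, 0.994, 0.004], [0.994, 0.105, 0.007], [0.007, 0.004, -1.0]]
contact_force: [0.4, 0.7, 1.8]
gripper_width: 0.0
```

Request:
{"method": "send_rows", "body": {"deltas": [0,0,0,-0.03,0.006,0,0,0,0,0,-0.03,0.006,0,0,0,0,0,-0.03,0.006,0,0,0,0,0,-0.03,0.006,0,0,0,0,0,-0.03,0.006,0,0]}}

```text
clock: 1.4
ee_pos: [360.4, 505.4, 410.0]
eef_rot: [[-0.11, 0.994, -0.001], [0.994, 0.11, -0.002], [-0.002, -0.001, -1.0]]
contact_force: [-0.1, -0.2, -0.1]
gripper_width: 0.0
```

Request:
{"method": "send_rows", "body": {"deltas": [0,0,0,-0.03,0.006,0,0,0,0,0,-0.03,0.006,0,0,0,0,0,-0.03,0.006,0,0,0,0,0,-0.03,0.006,0,0,0,0,0,-0.03,0.006,0,0]}}

```text
clock: 1.82
ee_pos: [406.3, 359.5, 410.3]
eef_rot: [[-0.11, 0.994, -0.001], [0.994, 0.11, -0.001], [-0.001, -0.001, -1.0]]
contact_force: [-0.1, -0.2, -0.6]
gripper_width: 0.2
```

Request:
{"method": "send_rows", "body": {"deltas": [0,0,0,-0.03,0.006,0,0,0,0,0,-0.03,0.006,0,0,0,0,0,-0.03,0.006,0,0,0,0,0,-0.03,0.006,0,0,0,0,0,-0.03,0.006,0,0]}}

```text
clock: 2.23
ee_pos: [452.1, 213.8, 410.4]
eef_rot: [[-0.11, 0.994, -0.001], [0.994, 0.11, -0.001], [-0.001, -0.001, -1.0]]
contact_force: [-0.1, 0.4, -0.6]
gripper_width: 0.3
```

Request:
{"method": "send_rows", "body": {"deltas": [0,0,0,-0.03,0.006,0,0,0,0,0,-0.03,0.006,0,0,0,0,0,-0.03,0.006,0,0,0,0,0,-0.03,0.006,0,0,0,0,0,-0.03,0.006,0,0]}}

```text
clock: 2.65
ee_pos: [498.0, 68.1, 410.5]
eef_rot: [[-0.11, 0.994, -0.001], [0.994, 0.11, -0.0], [-0.0, -0.001, -1.0]]
contact_force: [0.0, 0.8, 0.5]
gripper_width: 0.2
```

```bash
cat > st.py <<'E'
from fit import *
S=np.array([701.4,61.7,.1082])
def st():
    s=read_state();R=T(S)[:3,:3]
    p=R.T@(np.array(s['ee_pos'])-[S[0],S[1],0])
    M=np.array(s['eef_rot'])
    print('t',s['clock'],'shelf',p.round(1),'toolx_deg',np.degrees(np.arctan2(M[1,0],M[0,0])).round(2),'tilt',M[2].round(3),'F',np.array(s['contact_force']).round(1),'w',round(s['gripper_width'],1),'q',np.round(s['joint_positions'],2))
if __name__=='__main__': st()
E
python3 st.py
```

```text
t 2.65 shelf [-201.5   28.3  410.5] toolx_deg 96.32 tilt [-0.    -0.001 -1.   ] F [0.  0.8 0.5] w 0.2 q [-0.77  0.14  0.62  1.89 -0.09  1.14 -0.  ]
```

Request:
{"method": "send_rows", "body": {"deltas": [0,0,0,-0.0056,0.032,0.01,0,0,0,0,-0.0056,0.032,0.01,0,0,0,0,-0.0056,0.032,0.01,0,0,0,0,-0.0056,0.032,0.01,0,0,0,0,-0.0056,0.032,0.01,0]}}

```text
clock: 3.07
ee_pos: [661.4, 59.0, 359.3]
eef_rot: [[-0.11, 0.994, -0.002], [0.994, 0.11, -0.0], [0.0, -0.002, -1.0]]
contact_force: [0.1, 0.7, -0.1]
gripper_width: -0.0
```

Request:
{"method": "send_rows", "body": {"deltas": [0,0,0,0,0,0.033,0,0,0,0,0,0,0.033,0,0,0,0,0,0,0.033,0,0,0,0,0,0,0.033,0,0,0,0,0,0,0.033,0]}}

```text
clock: 3.48
ee_pos: [659.7, 59.1, 193.7]
eef_rot: [[-0.11, 0.994, -0.002], [0.994, 0.11, -0.0], [-0.0, -0.002, -1.0]]
contact_force: [1.2, 1.2, 0.8]
gripper_width: -0.2
```

```bash
python3 st.py; python3 - <<'E'
from h import *
c=save('scene','s2.png');i=cv2.imread('pics/s2.png')[100:230,180:380];cv2.imwrite('pics/s2c.png',cv2.resize(i,None,fx=4,fy=4,interpolation=cv2.INTER_CUBIC))
E
```

```text
t 3.4833 shelf [-41.8   1.9 193.7] toolx_deg 96.3 tilt [-0.    -0.002 -1.   ] F [1.2 1.2 0.8] w -0.2 q [-0.5   0.61  0.52  1.8  -0.39  0.84  0.32]
```

View pics/s2c.png

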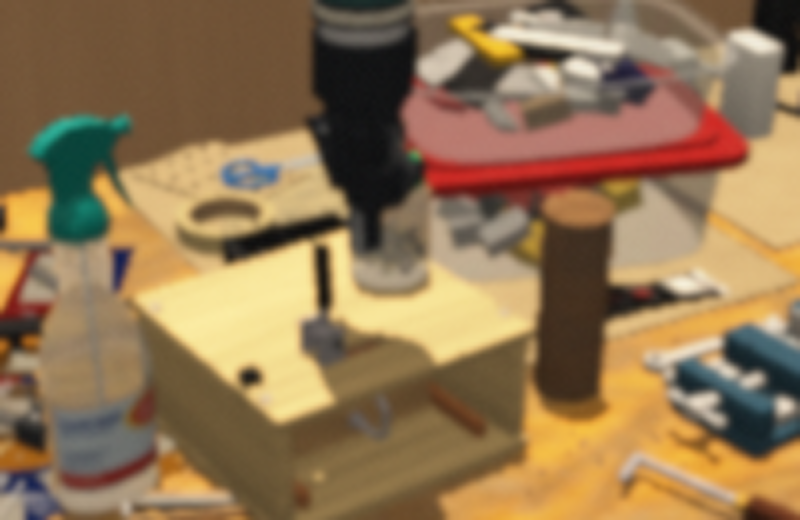

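Fingertips (370,245) sit to the right of the lever (322,270) with clear space. Next I push it along its arc.

Request:
{"method": "send_rows", "body": {"deltas": [0,0,0,0.01,0,0,0,0,0,0,0.01,0,0,0,0,0,0,0.0075,0,0,0,0,0,0,0.0075,0,0,0,0,0,0,0.0074,0,0.002,0]}}

```text
clock: 3.95
ee_pos: [657.5, 101.5, 196.9]
eef_rot: [[-0.108, 0.994, 0.004], [0.994, 0.108, -0.0], [-0.001, 0.004, -1.0]]
contact_force: [-0.1, -2.4, 2.8]
gripper_width: -0.2
```

Request:
{"method": "send_rows", "body": {"deltas": [0,0,0,0.0074,0,0.0021,0,0,0,0,0.0065,0,0.0038,0,0,0,0,0.0065,0,0.0039,0,0,0,0,0.0053,0,0.0055,0,0,0,0,0.0054,0,0.0055,0]}}

```text
clock: 4.37
ee_pos: [653.1, 133.6, 173.4]
eef_rot: [[-0.108, 0.994, 0.001], [0.994, 0.108, 0.001], [0.001, 0.001, -1.0]]
contact_force: [0.5, -0.4, 3.5]
gripper_width: -0.0
```

Request:
{"method": "send_rows", "body": {"deltas": [0,0,0,0.0037,0,0.0066,0,0,0,0,0.0038,0,0.0066,0,0,0,0,0.002,0,0.0074,0,0,0,0,0.002,0,0.0074,0,0,0,0,0,0,0.002,0]}}

```text
clock: 4.78
ee_pos: [650.8, 144.8, 141.8]
eef_rot: [[-0.109, 0.994, -0.002], [0.994, 0.109, 0.001], [0.001, -0.002, -1.0]]
contact_force: [-0.1, 2.8, 9.1]
gripper_width: -0.2
```

```bash
python3 st.py
```

```text
t 4.7833 shelf [-41.3  88.1 141.8] toolx_deg 96.24 tilt [ 0.001 -0.002 -1.   ] F [-0.1  2.8  9.1] w -0.2 q [-0.61  0.67  0.49  1.83 -0.44  0.75  0.22]
```

Request:
{"method": "send_rows", "body": {"deltas": [0,0,0,0,0,0.002,0,0,0,0,0,0,0.001,0,0,0,0,0,0,0,0,0,0,0,0,0,0,0,0,0,0,0,0,0,0]}}

```text
clock: 5.2
ee_pos: [650.9, 144.9, 141.7]
eef_rot: [[-0.108, 0.994, -0.002], [0.994, 0.108, 0.003], [0.003, -0.001, -1.0]]
contact_force: [-3.0, 3.0, 11.5]
gripper_width: 0.2
```

Request:
{"method": "send_rows", "body": {"deltas": [0,0,0,0,0,-0.025,0,0,0,0,0,0,-0.03,0,0,0,0,-0.01,0,-0.03,0,0,0,0,-0.02,-0.01,-0.03,0.05,0,0,0,-0.02,-0.03,-0.03,0.05]}}

```text
clock: 5.62
ee_pos: [622.3, 91.5, 283.0]
eef_rot: [[-0.109, 0.994, 0.003], [0.994, 0.109, -0.002], [-0.002, 0.003, -1.0]]
contact_force: [1.1, 0.0, 1.7]
gripper_width: 23.2
```

Request:
{"method": "send_rows", "body": {"deltas": [0,0,0,-0.03,-0.03,0,0.05,0,0,0,-0.03,-0.03,0,0.05,0,0,0,-0.03,-0.03,0,0.05,0,0,0,-0.03,-0.03,0,0.05,0,0,0,-0.03,-0.03,0,0.05]}}

```text
clock: 6.03
ee_pos: [486.6, -72.0, 281.3]
eef_rot: [[-0.107, 0.994, -0.002], [0.994, 0.107, -0.0], [0.0, -0.003, -1.0]]
contact_force: [-0.3, -0.2, -0.1]
gripper_width: 50.0
```

```bash
python3 st.py; python3 - <<'E'
from h import *
c=save('scene','s3.png');i=cv2.imread('pics/s3.png')[120:240,190:390];cv2.imwrite('pics/s3c.png',cv2.resize(i,None,fx=4,fy=4,interpolation=cv2.INTER_CUBIC))
E
```

```text
t 6.0333 shelf [-227.9 -109.7  281.3] toolx_deg 96.16 tilt [ 0.    -0.003 -1.   ] F [-0.3 -0.2 -0.1] w 50.0 q [-0.48  0.28  0.66  2.09 -0.23  0.85  0.42]
```

View pics/s3c.png

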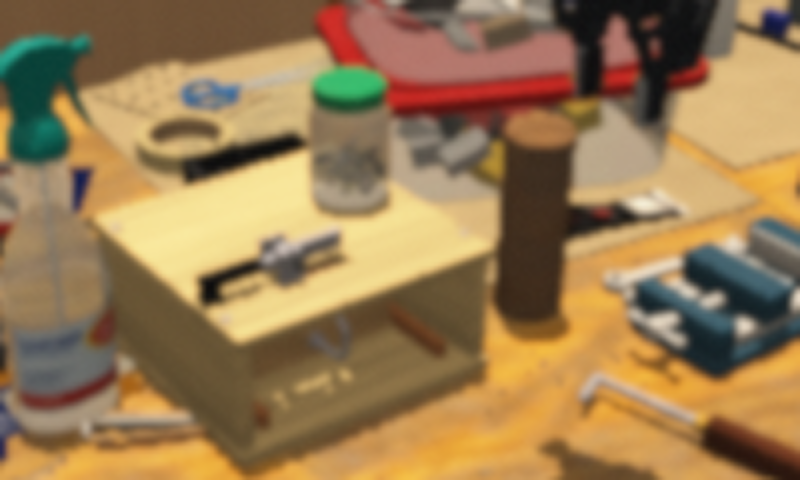

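The lever lies flat on its stop at (205,290)-(340,240) in the crop, and the jar and bottle haven't moved. Now the hook.

Request:
{"method": "send_rows", "body": {"deltas": [0,0,0,-0.0286,-0.024,0,0.05,0,0,0,-0.0286,-0.024,0,0.05,0,0,0,-0.0286,-0.024,0,0.05,0,0,7,0,0,0.015,0.05,0,0,7,0,0,0.015,0.05]}}

```text
clock: 6.5
ee_pos: [425.1, -165.9, 252.1]
eef_rot: [[0.148, 0.989, 0.001], [0.989, -0.148, 0.0], [0.0, 0.001, -1.0]]
contact_force: [0.7, 0.2, -1.2]
gripper_width: 49.9
```

Request:
{"method": "send_rows", "body": {"deltas": [0,0,7,0,0,0.015,0.05,0,0,7,0,0,0.015,0.05,0,0,7,0,0,0.015,0.05,0,0,7,0,0,0.015,0.05,0,0,7,0,0,0.015,0.05]}}

```text
clock: 6.92
ee_pos: [426.1, -163.3, 175.9]
eef_rot: [[0.685, 0.729, -0.002], [0.729, -0.685, -0.0], [-0.002, -0.002, -1.0]]
contact_force: [-0.4, 1.0, 0.5]
gripper_width: 49.7
```

Request:
{"method": "send_rows", "body": {"deltas": [0,0,7,0,0,0.015,0.05,0,0,7,0,0,0.015,0.05,0,0,7,0,0,0.015,0.05,0,0,7,0,0,0.015,0.05,0,0,0,0,0,0,0.05]}}

```text
clock: 7.33
ee_pos: [424.8, -162.6, 114.6]
eef_rot: [[0.945, 0.326, -0.007], [0.326, -0.945, 0.001], [-0.006, -0.003, -1.0]]
contact_force: [0.8, 0.4, -0.7]
gripper_width: 50.1
```

```bash
python3 st.py; python3 - <<'E'
from fit import *
c=save('wrist','w2.png');h=[407.06,-170.95,.3357]
i=cv2.imread('pics/w2.png')
for q in proj(c,app(h,[[45,0,26],[-45,0,26],[145,0,16],[138,30,16],[18,0,26]])): cv2.drawMarker(i,tuple(int(v) for v in q),(0,0,255),0,8)
cv2.imwrite('pics/w2m.png',i)
E
```

```text
t 7.3333 shelf [-299.2 -193.1  114.6] toolx_deg 19.03 tilt [-0.006 -0.003 -1.   ] F [ 0.8  0.4 -0.7] w 50.1 q [-0.28  0.59  0.76  2.31 -0.83  0.54 -0.09]
```

View pics/w2m.png

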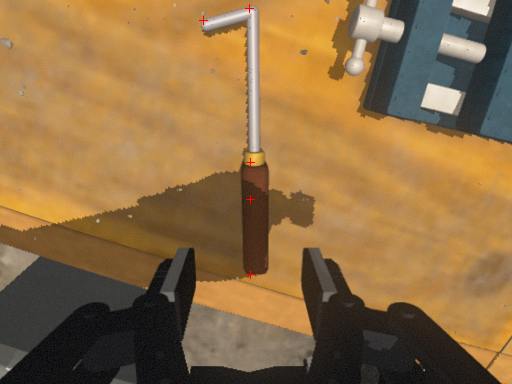

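The wrist view shows the hook under the hand: brown handle from (254,166) to (256,273), bend at (252,13), arm tip at (205,26). That is about 4 px off my marks, so I refit.

```bash
python3 - <<'E'
from fit import *
c=load('w2.png')
h,r=fit(c,[[45,0,26],[-45,0,26],[145,0,16],[138,30,16]],np.array([[254,166],[256,272],[252.5,13],[206,25]],float),[407,-171,.336]);print(h,r,app(h,[16,0,0]),np.degrees(h[2]))
s=read_state();M=np.array(s['eef_rot']);d=app(h,[16,0,2])[0]-np.array(s['ee_pos']);print(d,M.T@d)
E
```

```text
[ 4.06691160e+02 -1.74969491e+02  3.51618564e-01] [ 0.4 -0.7 -0.1  4.3 -0.5 -1.5  0.2 -0.7] [[ 421.7122241  -169.45880648    0.        ]] 20.146259717026364
[  -3.67594599   -6.46434892 -113.76717649] [ -5.07491094   5.11431179 113.78207208]
```

Request:
{"method": "send_rows", "body": {"deltas": [0,0,-1.1,-0.005,0.005,0.02,0.05,0,0,0,0,0,0.03,0.05,0,0,0,0,0,0.03,0.05,0,0,0,0,0,0.022,0.05,0,0,0,0,0,0.009,0.05]}}

```text
clock: 7.8
ee_pos: [423.7, -169.5, 4.8]
eef_rot: [[0.937, 0.349, -0.001], [0.349, -0.937, 0.001], [-0.001, -0.002, -1.0]]
contact_force: [-0.7, 0.5, 0.6]
gripper_width: 50.2
```

Request:
{"method": "send_rows", "body": {"deltas": [0,0,0,0,0,0,0,0,0,0,0,0,0,0,0,0,0,0,0,0,0,0,0,0,0,0,0,0,0,0,0,0,0,0,0]}}

```text
clock: 8.22
ee_pos: [424.8, -169.9, 7.2]
eef_rot: [[0.938, 0.348, 0.002], [0.348, -0.938, -0.001], [0.001, 0.002, -1.0]]
contact_force: [0.2, -0.1, 3.3]
gripper_width: 18.4
```

```bash
python3 st.py
```

```text
t 8.2167 shelf [-300.  -200.4    7.2] toolx_deg 20.35 tilt [ 0.001  0.002 -1.   ] F [ 0.2 -0.1  3.3] w 18.4 q [ 0.02  0.73  0.37  2.34 -1.17  0.26  0.23]
```

Request:
{"method": "send_rows", "body": {"deltas": [0,0,0,0,0,-0.01,0,0,0,0,0,0,-0.02,0,0,0,0,0,0,-0.02,0,0,0,7,0,0,-0.01,0,0,0,7,0,0,0,0]}}

```text
clock: 8.63
ee_pos: [425.5, -169.7, 68.5]
eef_rot: [[0.994, 0.105, 0.004], [0.105, -0.994, -0.001], [0.004, 0.001, -1.0]]
contact_force: [0.8, -0.3, -1.4]
gripper_width: 18.9
```

Request:
{"method": "send_rows", "body": {"deltas": [0,0,0,0.01,-0.02,0,0,0,0,0,0.01,-0.03,0,0,0,0,0,0.01,-0.03,0,0,0,0,0,0.01,-0.03,0,0,0,0,0,0.01,-0.03,0,0]}}

```text
clock: 9.05
ee_pos: [458.8, -23.2, 66.7]
eef_rot: [[0.994, 0.11, 0.001], [0.11, -0.994, 0.0], [0.001, -0.0, -1.0]]
contact_force: [0.1, -0.9, -2.3]
gripper_width: 18.2
```

Request:
{"method": "send_rows", "body": {"deltas": [0,0,0,0,-0.01,0,0,0,0,0,0,0,0,0,0,0,0,0,0,0,0]}}

```text
clock: 9.3
ee_pos: [457.3, -14.7, 66.5]
eef_rot: [[0.994, 0.112, 0.0], [0.112, -0.994, -0.001], [0.0, 0.001, -1.0]]
contact_force: [0.6, -0.3, -1.9]
gripper_width: 19.0
```

```bash
python3 st.py; python3 - <<'E'
from h import *
c=save('wrist','w3.png');save('scene','s4.png')
E
```

```text
t 9.3 shelf [-250.9  -49.6   66.5] toolx_deg 6.43 tilt [ 0.     0.001 -1.   ] F [ 0.6 -0.3 -1.9] w 19.0 q [-0.56  0.69  0.69  2.33 -1.07  0.48 -0.43]
```

View pics/w3.png

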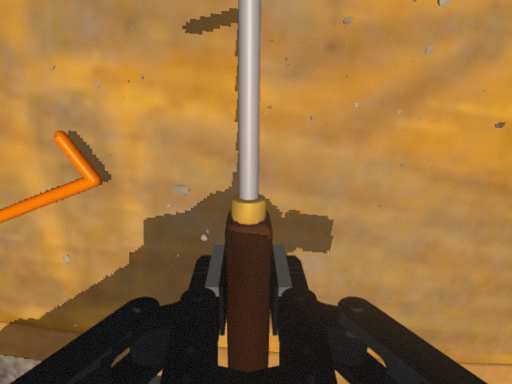

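The hook is held straight: shank at column 249, ferrule at (249,210), arm out of view above. I'll check its pitch in the scene camera against the prediction.

```bash
cat > ov.py <<'E'
from st import *
def hookpts(P,s,hx=18.7,hz=7.2,yoff=0):
    M=np.array(s['eef_rot']);p=np.array(s['ee_pos']);P=np.atleast_2d(np.array(P,float))
    L=np.c_[P[:,0]-hx,-P[:,1]+yoff,-(P[:,2]-hz)]   # tool z down, tool y = -hook y
    return L@M.T+p
def over(fn,out,box,sc,e,s):
    c=load(fn);x0,x1,y0,y1=box
    i=cv2.resize(cv2.imread('pics/'+fn)[y0:y1,x0:x1],None,fx=sc,fy=sc,interpolation=cv2.INTER_CUBIC)
    def line(W,col):
        q=(proj(c,W)-[x0,y0]+.5)*sc-.5; cv2.polylines(i,[q.round().astype(int).reshape(-1,1,2)],False,col,1)
    if s is not None: line(hookpts([[-45,0,26],[45,0,26]],s),(255,0,0));line(hookpts([[45,0,16],[145,0,16],[138,30,16]],s),(255,0,0))
    t=-100+e
    line(app(S,[[t,0,70],[t-43,0,70],[t-43,0,30],[t,0,30]]),(0,255,0))
    cv2.imwrite('pics/'+out,i)
E
python3 - <<'E'
from ov import *
over('s4.png','s4c.png',(200,390,140,260),4,78,read_state())
E
```

```text
(no output)
```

View pics/s4c.png

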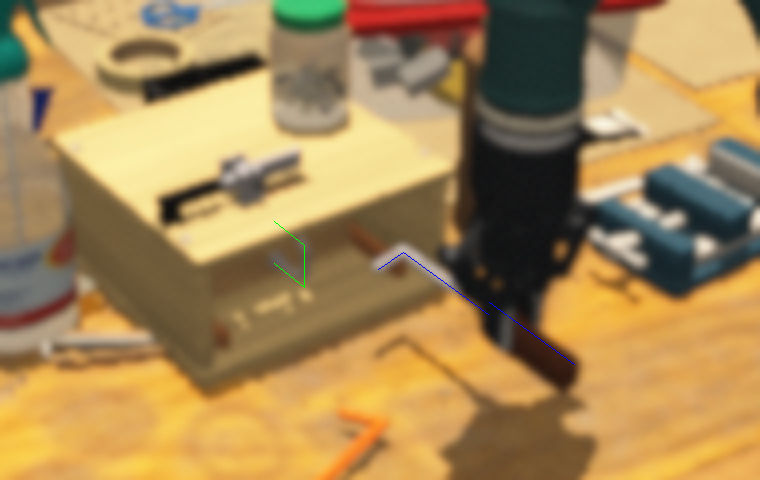

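The prediction matches the hook within ~1.5 px, and the eye matches at 78 mm behind the edge. Now down to eye height, in under the deck on the right of the eye, then sideways.

Request:
{"method": "send_rows", "body": {"deltas": [0,0,0,0,0,0.014,0,0,0,0,0,0,0.013,0,0,0,0,0.015,0,0,0,0,0,0,0.015,0,0,0,0,0,0,0.015,0,0,0]}}

```text
clock: 9.82
ee_pos: [502.1, -12.5, 39.3]
eef_rot: [[0.994, 0.105, -0.001], [0.105, -0.994, -0.001], [-0.001, 0.001, -1.0]]
contact_force: [-0.0, 0.8, -1.5]
gripper_width: 19.1
```

Request:
{"method": "send_rows", "body": {"deltas": [0,0,0,0.015,0,0,0,0,0,0,0.015,0,0,0,0,0,0,0.011,0,0,0,0,0,0,0,0,0,0,0,0,0,0,0,0,0]}}

```text
clock: 10.23
ee_pos: [542.8, -6.8, 39.2]
eef_rot: [[0.994, 0.108, -0.0], [0.108, -0.994, -0.001], [-0.0, 0.001, -1.0]]
contact_force: [-0.4, -0.5, -2.3]
gripper_width: 18.8
```

```bash
python3 st.py; python3 - <<'E'
from ov import *
s=read_state();save('scene','s5.png')
print(T(S)[:3,:3].T@((hookpts([[141.5,15,16]],s)[0]-[S[0],S[1],0])))
over('s5.png','s5c.png',(230,360,150,250),6,78,None)
E
```

```text
t 10.2333 shelf [-165.   -51.    39.2] toolx_deg 6.21 tilt [-0.     0.001 -1.   ] F [-0.4 -0.5 -2.3] w 18.8 q [-0.55  0.8   0.7   2.15 -1.03  0.57 -0.53]
[-42.25162727 -35.97689016  47.97659639]
```

View pics/s5c.png

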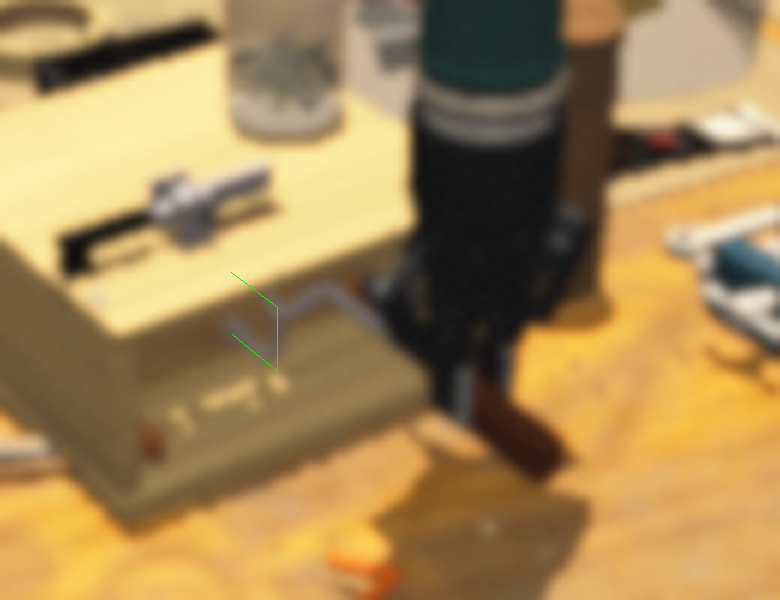

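The arm is under the deck just right of the eye, and the eye looks a few mm deeper than modelled (corner ~ (262,358) against (277,370)). I advance 4 mm, then go sideways.

Request:
{"method": "send_rows", "body": {"deltas": [0,0,0,0.004,0,0,0,0,0,0,0,-0.009,0,0,0,0,0,0,-0.009,0,0,0,0,0,0,-0.009,0,0,0,0,0,0,-0.008,0,0]}}

```text
clock: 10.7
ee_pos: [542.4, 31.6, 39.0]
eef_rot: [[0.994, 0.111, -0.001], [0.111, -0.994, 0.001], [-0.001, -0.001, -1.0]]
contact_force: [0.4, 0.3, -1.9]
gripper_width: 18.8
```

Request:
{"method": "send_rows", "body": {"deltas": [0,0,0,0,0,0,0,0,0,0,0,0,0,0]}}

```text
clock: 10.87
ee_pos: [542.8, 30.9, 39.0]
eef_rot: [[0.994, 0.112, -0.0], [0.112, -0.994, 0.0], [-0.0, -0.0, -1.0]]
contact_force: [0.1, -0.7, -2.3]
gripper_width: 18.7
```

```bash
python3 st.py
```

```text
t 10.8667 shelf [-161.   -13.5   39. ] toolx_deg 6.42 tilt [-0. -0. -1.] F [ 0.1 -0.7 -2.3] w 18.7 q [-0.62  0.81  0.71  2.15 -1.04  0.58 -0.59]
```

Request:
{"method": "send_rows", "body": {"deltas": [0,0,0,-0.005,0,0,0,0,0,0,-0.005,0,0,0,0,0,0,-0.005,0,0,0,0,0,0,-0.005,0,0,0,0,0,0,-0.005,0,0,0]}}

```text
clock: 11.28
ee_pos: [518.6, 26.3, 39.4]
eef_rot: [[0.994, 0.108, 0.002], [0.108, -0.994, -0.001], [0.002, 0.001, -1.0]]
contact_force: [1.6, 0.7, -2.9]
gripper_width: 18.6
```

Request:
{"method": "send_rows", "body": {"deltas": [0,0,0,-0.006,0,0,0,0,0,0,-0.006,0,0,0,0,0,0,-0.006,0,0,0,0,0,0,-0.006,0,0,0,0,0,0,-0.006,0,0,0]}}

```text
clock: 11.7
ee_pos: [488.1, 23.4, 39.3]
eef_rot: [[0.994, 0.109, 0.001], [0.109, -0.994, -0.0], [0.001, 0.0, -1.0]]
contact_force: [2.3, 0.8, -1.2]
gripper_width: 18.7
```

```bash
python3 st.py; python3 - <<'E'
from ov import *
s=read_state();save('scene','s6.png')
over('s6.png','s6c.png',(220,370,140,250),5,78,None)
E
```

```text
t 11.7 shelf [-216.2  -15.    39.3] toolx_deg 6.28 tilt [ 0.001  0.    -1.   ] F [ 2.3  0.8 -1.2] w 18.7 q [-0.6   0.75  0.65  2.27 -1.11  0.48 -0.49]
```

View pics/s6c.png

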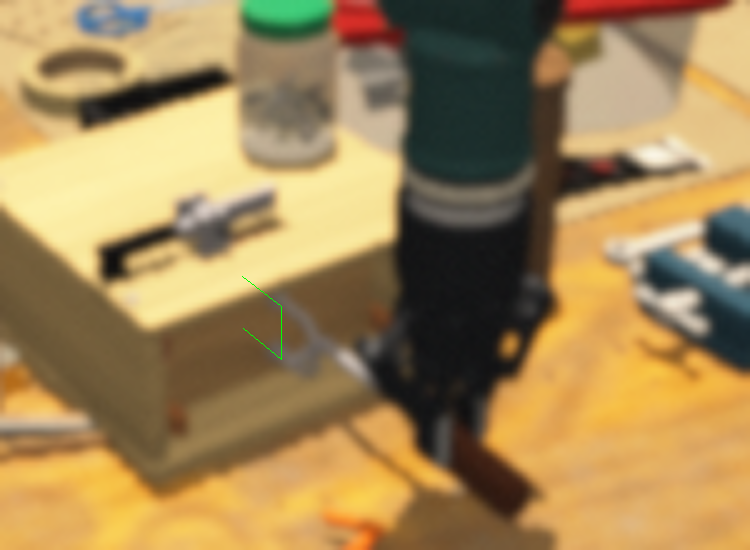

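The hook has caught: the eye moved out with it (front bar now ~(300,350)), with a steady 2-3 N. I keep drawing.

Request:
{"method": "send_rows", "body": {"deltas": [0,0,0,-0.006,0,0,0,0,0,0,-0.006,0,0,0,0,0,0,-0.006,0,0,0,0,0,0,-0.006,0,0,0,0,0,0,-0.006,0,0,0]}}

```text
clock: 12.17
ee_pos: [458.1, 20.1, 39.2]
eef_rot: [[0.994, 0.109, 0.0], [0.109, -0.994, -0.0], [0.0, 0.0, -1.0]]
contact_force: [3.5, 0.1, -2.2]
gripper_width: 18.6
```

Request:
{"method": "send_rows", "body": {"deltas": [0,0,0,-0.006,0,0,0,0,0,0,-0.006,0,0,0,0,0,0,-0.006,0,0,0,0,0,0,-0.006,0,0,0,0,0,0,-0.006,0,0,0]}}

```text
clock: 12.58
ee_pos: [428.2, 16.9, 39.2]
eef_rot: [[0.994, 0.11, 0.0], [0.11, -0.994, 0.0], [0.0, -0.0, -1.0]]
contact_force: [3.1, 0.1, -2.2]
gripper_width: 18.6
```

Request:
{"method": "send_rows", "body": {"deltas": [0,0,0,-0.005,0,0,0,0,0,0,-0.005,0,0,0,0,0,0,-0.003,0,0,0,0,0,0,0,0,0,0]}}

```text
clock: 12.92
ee_pos: [414.5, 15.5, 39.2]
eef_rot: [[0.994, 0.109, -0.001], [0.109, -0.994, 0.0], [-0.001, -0.001, -1.0]]
contact_force: [0.4, -0.6, -1.0]
gripper_width: 18.8
```

```bash
python3 st.py; python3 - <<'E'
from ov import *
s=read_state();save('scene','s7.png');save('top','t7.png')
a=cv2.imread('pics/s7.png')[150:260,220:370];b=cv2.imread('pics/t7.png')[150:270,235:385]
cv2.imwrite('pics/s7c.png',cv2.resize(np.vstack([a,b]),None,fx=2.6,fy=2.6,interpolation=cv2.INTER_CUBIC))
E
```

```text
t 12.9167 shelf [-290.2  -15.    39.2] toolx_deg 6.26 tilt [-0.001 -0.001 -1.   ] F [ 0.4 -0.6 -1. ] w 18.8 q [-0.53  0.68  0.53  2.43 -1.27  0.34 -0.31]
```

View pics/s7c.png

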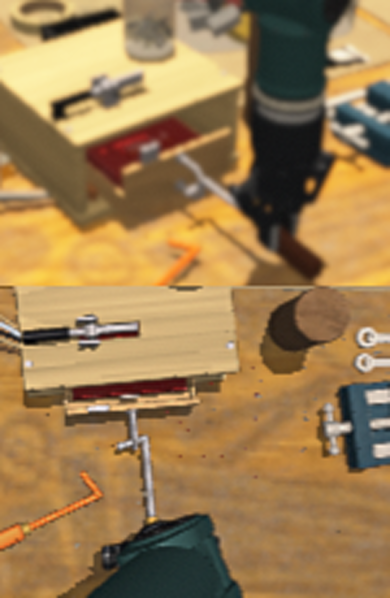

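The tray is drawn out with the red case in it, and the hook is through the eye (~(128,445) in the lower half). Next I check the front board's position.

```bash
python3 - <<'E'
from ov import *
c=load('t7.png')
for x in (-124,-131,-138):
    q=proj(c,app(S,[[x,77,78],[x,-77,78]])); print(x,((q-[235,150]+.5)*2.6-.5+[0,286]).round(0).tolist())
E
```

```text
-124 [[63.0, 410.0], [198.0, 399.0]]
-131 [[64.0, 416.0], [198.0, 405.0]]
-138 [[64.0, 422.0], [199.0, 411.0]]
```

Request:
{"method": "send_rows", "body": {"deltas": [0,0,0,-0.004,0,0,0,0,0,0,-0.004,0,0,0,0,0,0,0,0,0,0,0,0,0,0,0,0,0,0,0,0,0,0,0,0]}}

```text
clock: 13.43
ee_pos: [407.1, 14.7, 39.1]
eef_rot: [[0.994, 0.11, -0.001], [0.11, -0.994, 0.0], [-0.001, -0.0, -1.0]]
contact_force: [0.6, 1.0, -2.5]
gripper_width: 18.6
```

Request:
{"method": "send_rows", "body": {"deltas": [0,0,0,0.005,0,0,0,0,0,0,0.005,0,0,0,0,0,0,0,0,0,0,0,0,0,0,0.006,0,0,0,0,0,0,0.008,0,0]}}

```text
clock: 13.85
ee_pos: [419.4, 2.0, 39.1]
eef_rot: [[0.994, 0.111, -0.0], [0.111, -0.994, 0.0], [-0.0, -0.0, -1.0]]
contact_force: [-0.5, -0.3, -1.5]
gripper_width: 19.1
```

Request:
{"method": "send_rows", "body": {"deltas": [0,0,0,0,0.01,0,0,0,0,0,0,0.01,0,0,0,0,0,0,0.01,0,0,0,0,0,0,0.01,0,0,0,0,0,0,0.01,0,0]}}

```text
clock: 14.27
ee_pos: [424.8, -49.4, 39.2]
eef_rot: [[0.994, 0.108, 0.0], [0.108, -0.994, -0.0], [0.0, 0.0, -1.0]]
contact_force: [-0.4, 0.7, -2.0]
gripper_width: 18.4
```

```bash
python3 st.py
```

```text
t 14.2667 shelf [-286.9  -80.6   39.2] toolx_deg 6.22 tilt [ 0.  0. -1.] F [-0.4  0.7 -2. ] w 18.4 q [-0.38  0.69  0.55  2.4  -1.23  0.36 -0.2 ]
```

Request:
{"method": "send_rows", "body": {"deltas": [0,0,0,0.002,0.015,0,0,0,0,0,0.002,0.015,0,0,0,0,0,0.002,0.015,0,0,0,0,0,0.002,0.015,0,0,0,0,0,0,0,0,0]}}

```text
clock: 14.68
ee_pos: [440.7, -111.2, 39.6]
eef_rot: [[0.994, 0.105, 0.003], [0.105, -0.994, -0.004], [0.002, 0.005, -1.0]]
contact_force: [0.6, -0.7, -1.6]
gripper_width: 18.3
```

Request:
{"method": "send_rows", "body": {"deltas": [0,0,0,0,0,0.01,0,0,0,0,0,0,0.01,0,0,0,0,0,0,0.007,0,0,0,0,0,0,0.004,0,0,0,0,0,0,0,0]}}

```text
clock: 15.1
ee_pos: [438.9, -106.4, 7.7]
eef_rot: [[0.994, 0.109, -0.001], [0.109, -0.994, 0.001], [-0.001, -0.001, -1.0]]
contact_force: [0.1, 0.1, -1.6]
gripper_width: 18.5
```

```bash
python3 st.py
```

```text
t 15.1 shelf [-279.2 -138.7    7.7] toolx_deg 6.27 tilt [-0.001 -0.001 -1.   ] F [ 0.1  0.1 -1.6] w 18.5 q [-0.2   0.75  0.47  2.35 -1.29  0.33 -0.03]
```

Request:
{"method": "send_rows", "body": {"deltas": [0,0,0,0,0,0.001,0,0,0,0,0,0,0.001,0,0,0,0,0,0,0.001,0,0,0,0,0,0,0,0]}}

```text
clock: 15.43
ee_pos: [439.2, -106.6, 7.1]
eef_rot: [[0.994, 0.109, 0.002], [0.109, -0.994, 0.002], [0.002, -0.001, -1.0]]
contact_force: [-2.7, 2.7, 20.5]
gripper_width: 18.8
```

Request:
{"method": "send_rows", "body": {"deltas": [0,0,0,0,0,-0.002,0,0,0,0,0,0,0,0,0,0,0,0,0,0,0.03,0,0,0,0,0,0,0.05,0,0,0,0,0,0,0.05]}}

```text
clock: 15.85
ee_pos: [439.5, -106.6, 7.1]
eef_rot: [[0.994, 0.11, 0.0], [0.11, -0.994, -0.0], [0.0, 0.0, -1.0]]
contact_force: [-0.2, -0.5, -1.0]
gripper_width: 49.9
```

Request:
{"method": "send_rows", "body": {"deltas": [0,0,0,0,0,-0.005,0.05,0,0,0,0,0,-0.01,0.05,0,0,0,0,0,-0.025,0.05,0,0,0,0,0,-0.03,0.05,0,0,0,0,0,-0.03,0.05]}}

```text
clock: 16.27
ee_pos: [438.3, -106.6, 108.1]
eef_rot: [[0.994, 0.109, -0.003], [0.109, -0.994, -0.0], [-0.003, -0.0, -1.0]]
contact_force: [1.5, -0.4, -0.3]
gripper_width: 50.3
```

Request:
{"method": "send_rows", "body": {"deltas": [0,0,0,0,0.025,-0.02,0.05,0,0,0,0,0.03,-0.02,0.05,0,0,0,0,0.03,-0.02,0.05,0,0,0,0,0.03,-0.02,0.05,0,0,0,0,0.03,-0.02,0.05]}}

```text
clock: 16.68
ee_pos: [454.6, -251.7, 208.4]
eef_rot: [[0.994, 0.109, -0.001], [0.109, -0.994, 0.0], [-0.001, -0.0, -1.0]]
contact_force: [1.5, 0.4, -0.2]
gripper_width: 49.8
```

Request:
{"method": "send_rows", "body": {"deltas": [0,0,0,0,0.03,-0.02,0.05,0,0,0,0,0.03,-0.02,0.05,0,0,0,0,0.03,0,0.05,0,0,0,0,0,0,0.05,0,0,0,0,0,0,0.05]}}

```text
clock: 17.1
ee_pos: [464.1, -342.0, 247.7]
eef_rot: [[0.994, 0.106, -0.0], [0.106, -0.994, -0.001], [-0.0, 0.001, -1.0]]
contact_force: [-0.4, -0.2, -0.4]
gripper_width: 49.8
```

```bash
python3 st.py; python3 - <<'E'
from ov import *
save('scene','s8.png');save('top','t8.png')
a=cv2.imread('pics/s8.png')[150:250,210:370];b=cv2.imread('pics/t8.png')[100:260,215:375]
cv2.imwrite('pics/s8c.png',cv2.resize(np.hstack([cv2.copyMakeBorder(a,0,60,0,0,cv2.BORDER_CONSTANT),b]),None,fx=2.5,fy=2.5,interpolation=cv2.INTER_CUBIC))
c=load('t8.png')
f=lambda q:((q-[215,100]+.5)*2.5-.5+[400,0]).round(0).tolist()
for x in (-124,-131,-138,-145):print(x,f(proj(c,app(S,[[x,77,78],[x,-77,78]]))))
E
```

```text
t 17.1 shelf [-279.5 -375.7  247.7] toolx_deg 6.09 tilt [-0.     0.001 -1.   ] F [-0.4 -0.2 -0.4] w 49.8 q [-0.13  0.58  1.01  1.96 -0.61  0.94 -0.27]
-124 [[511.0, 244.0], [640.0, 234.0]]
-131 [[511.0, 250.0], [641.0, 239.0]]
-138 [[512.0, 256.0], [641.0, 245.0]]
-145 [[512.0, 262.0], [642.0, 251.0]]
```

View pics/s8c.png

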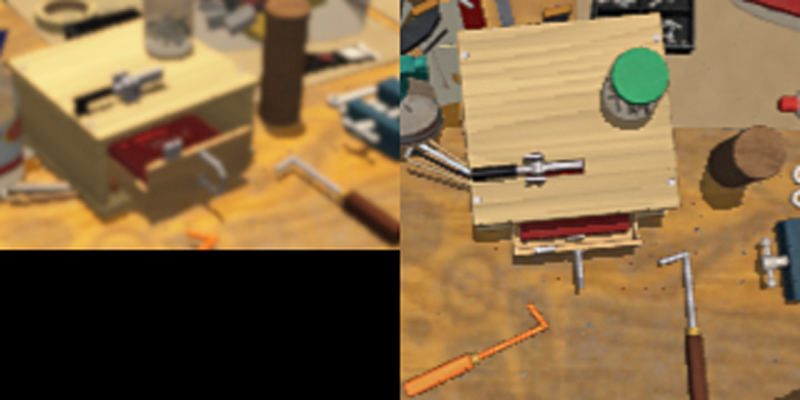

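The board's outer top edge runs (514,253)-(640,243), which puts it about 35 mm in front of the shelf edge. The hook lies flat and clear at (660-705, 255-400), the lever is down, and the jar, blank and bottle are in place.

```bash
python3 -c "
from rig import workorder;print(workorder.job_done())"
```

```text
the job is handed in; nothing more can be done
None
```

I pushed the lever over to its stop, drew the tray out with the hook, and laid the hook back on the bench. I then handed the job in at about 17 s; no verdict is reported.

- **Lever:** it lies flat on its stop in both the scene and top views. About 11 N built up against it at the end of the push.
- **Tray:** the front board's outer face stands about 35 mm in front of the shelf edge, with the red case still in it. The top view agrees with the hook's travel to within a few mm. The pull force was 2–4 N, and only the hook was used on the tray.
- **Hook:** it lies flat to the right of the tray, with its arm roughly 125 mm from the eye, and the gripper is open and clear. While setting it down I pressed about 20 N on the bench for a moment, under the 40 N limit, then backed off before opening.
- **Surroundings:** the jar, wooden blank, spray bottle and orange look-alike look unmoved. The steel channel was not in my last close views, but the arm never went near it.
- **Small disagreements:** the hook in the gripper sat about 1.5 px from my prediction. The eye lay a few mm deeper than I had modelled, so I went in 4 mm further. The last check was by image only; I did not measure the tilt of the case or the hook.

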